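# Load a wax bar into a spring-jaw carving holder

### The arm

A 7-joint arm with a two-finger parallel gripper is mounted at the origin on the work surface; the furniture and walls round the work are solid. World frame = base frame: x ahead of the robot, y to its left, z up, the work surface at z = 0. Lengths are in m, angles in degrees, forces in N, time in s.
With the tool pointing down it reaches from about 0.35 to 0.9 m from the base axis. Payload 8.1 kg.
Tool frame: the origin (TCP) lies between the finger pads; the fingertips stand 19 mm ahead of it and the grasp point (between the pads) is the TCP; z points along the fingers, y is the line along which they close (so a half turn about z gives the same grasp; the last joint's range is limited). The gripper opens to 92 mm and grips with 3 to 60 N. Pads are 19 mm wide; open, the fingers measure 130 mm over their backs; the gripper's body (75 mm by 190 mm) begins 47 mm behind the grasp point.
Start: joints at [60.986, 24.895, 1.432, 90.138, -0.665, 64.973, -4.303], TCP at [0.246, -0.575, 0.213] pointing down, gripper open.
Joint ranges: [-149.89, 149.89], [-25.12, 119.58], [-72.63, 75.52], [4.76, 147.25], [-75.54, 255.54], [6.69, 114.76], [-157.13, 157.13]. Speed limits (degrees/s): [127.2, 127.2, 172.46, 172.46, 180, 180, 180].

### API

Orientations are given as [roll, pitch, yaw] about the fixed x, y, z axes, in that order (R = Rz(yaw) Ry(pitch) Rx(roll)).
In Python, from rig import env gives the robot as it stands.
- The arm moves only by the tool carry_out, never from a script. Its arguments are lists of equal length, an entry for each row: "gripper": the finger opening in cm, from 0 to 9.18; "offset": the shift along the tool's x, y, z in cm, a list of three; "twist": the turn, a rotation vector about the tool's x, y, z in degrees, a list of three. In form: {"gripper": [gripper, ...], "offset": [[x, y, z], ...], "twist": [[ax, ay, az], ...]}. A call has 1 to 8 rows; each row shifts and turns the commanded pose from where the row before left it, along the tool's axes as they then stand; what a row does not reach is not made up. A row lasts 1/10 s, in which the tool goes at most 50 mm and 8.59 degrees, less where a joint would pass 70% of its speed; a pose out of reach is approached as far as the arm can. A call is refused whole if a number of a shift passes 5 or a number of a turn 8.59, either way. A call with a gripper value outside its range is refused whole. The fingers move at their own pace and stop on an object; "grip_force" is the grip in N (left out, the last holds). Time passes only in rows, so rows that do not move let the fingers close. It gives the time, the measured TCP pose, the force, the opening and the grip force at its end, in the units of the state.
- env.sense(): the state, without advancing time (a new reading comes with each control period).
- env.camera(name): name is "side" or "top"; returns a dict with "image" (480x640x3 uint8, red, green, blue), "K" (3x3 intrinsics, pixels), "k1" (the pictures are not rectified: a ray, as slopes to the right and down, at radius r is drawn at 1 + k1 r^2 times it, then the intrinsics apply), "R" (3x3) and "t" (3): a world point X has camera coordinates R X + t. Camera axes: x right, y down, z forward; pixel columns grow to the right and rows downward; lengths in m; the calibration is good to about 2 mm. A picture is of the moment at which its call begins. There is no depth.
- env.finish_job(): hands the job in; it is judged then, once.
The state is a dict: "t": time; "qpos": joint angles; "dq": joint speeds; "effort": joint torques, N m; "ee_pos": TCP position; "tool_rot": TCP orientation; "ft_force": force on the tool from outside, world axes, zero at the start; "moment": the same for the moment, N m; "grip_width": finger opening in m; "finger_force": force on a finger pad.
Only numpy, scipy, OpenCV 4.12 (cv2) and the standard library are available. Lean on these libraries where they do the work, as an engineer would, in place of code of your own. Each camera call takes 0.05 s, during which the arm holds its last target. There are 200 camera calls.

### The job

Clamp the green wax bar lengthwise on the sloping bed of the carving holder: with the bar's end under the spring jaw's lip push the jaw back up the slope, lay the bar down flat on the bed, and let the spring slide it home so that it sits against the lower stop, caught under both lips. Leave the sanding block, the roll of tape and the cream cast alone.

Things in the scene. Friction and masses are not known exactly. Their poses are not given: they have to be found in the camera images.
- wax_bar: The loose bar of green modelling wax, about 35 g, lying flat on the bench: a plain block 32 mm wide, 75 mm long, 14 mm thick. Origin at the centre of its underside, own z up through its thickness; its length runs along own y turned 4 degrees toward own +x (see the two end points). Either end may go to the jaw.
- wax_end_a (a point): Middle of one end face of the wax bar, 7 mm above its underside.
- wax_end_b (a point): Middle of the other end face of the wax bar, 75 mm from the first.
- bed: Sloping aluminium bed of the carving holder, screwed down. Own x runs up the slope, roughly to the robot's left, rising 30 degrees; own y level across it; own z normal to it. Origin on its top surface, 78 mm above the bench, where the centre of the bar's underside lies when home. 24 mm wide (narrower than the bar: fingers pass down beside it), 12 mm thick, x -51 to +91 mm; end plate 26 mm high at x 83 to 90.
- lower_stop (a point): Middle of the face of the fixed stop at the bed's lower end, at bed x = -37.5 mm, 8 mm above the bed. The stop is 30 mm wide; its lip overhangs the bed 5 mm beyond the face (to x = -32.5 mm), underside 16.5 mm and top 20.5 mm above the bed.
- jaw (a joint): How far the spring jaw is pushed back up the slope, m: 0 shut (spring presses 3 N down the slope), 0.022 end of travel; 0.3 N more per mm; it returns by itself. Jaw face at bed x = 31.5 mm + this, so the 75 mm bar when home holds it 6 mm open. It must go back about 15 mm (from shut) for the bar's other end to get down past the lower lip.
- jaw_face (a point): Middle of the steel jaw's face, 9 mm above the bed; moves with the jaw. Jaw 30 mm wide, 23 mm high; its lip overhangs 5 mm beyond the face toward the stop, underside 19 mm above the bed. To get the bar's end under it with the other end still above the lower lip, tip the bar about 20 degrees jaw end down relative to the bed (10 degrees from level).
- sanding_block: Bystander: loose brown cork sanding block, about 46 x 92 x 28 mm, origin at the centre of its underside.
- masking_tape: Bystander: loose roll of masking tape lying flat, 104 mm across, 25 mm high, origin at the centre of its underside.
- cream_cast: Bystander: loose flat cream-coloured stone-like cast, 125 x 158 x 24 mm, origin at the centre of its underside.
Mind the look-alikes: they are no part of the job. Of the things that look like the wax_bar, the middle-sized one is meant.

How it is judged (in metres and radians):
On the way:
1. the bar, low over the bed, pushes the jaw back by more than 10 mm (value of joint jaw above 0.01 m and z of wax_bar in the frame of bed below 0.025 m and distance between wax_bar and bed below 0.035 m), for 0.1 s.
At the end, for the whole second after the job is handed in: The bar rests flat on the bed (within 3.5 mm and 3.4 degrees), lengthwise (both ends within 8 mm of the bed's middle line), within 3 mm of home against the lower stop, the jaw closed on it (3 to 9 mm open, so both lips stand over the bar), at rest (x of wax_bar in the frame of bed between -0.003 and 0.003 m and z of wax_bar in the frame of bed between -0.003 and 0.0035 m and angle between the z axis of wax_bar and the z axis of bed, either way round below 0.06 rad and value of joint jaw between 0.003 and 0.009 m and linear speed of wax_bar below 0.01 m/s and y of wax_end_a in the frame of bed between -0.008 and 0.008 m and y of wax_end_b in the frame of bed between -0.008 and 0.008 m); the robot touches nothing.
It fails at once if a bystander (sanding block, roll of tape or cream cast) is moved more than 30 mm (distance of any of sanding_block, masking_tape, cream_cast from where it was at the start of the episode above 0.03 m).
It also fails if it takes over 42 s, if anything falls off the work surface, if the arm or the gripper's body presses on something with over 40 N, if the wrist force passes 120 N, or if a joint passes its speed limit or range.

## Working session

There is one attempt and no reset: what is moved stays moved. The work goes in short steps, Python scripts to look and compute and a tool call to move; the robot and the scene stay as the last step left them, time stands still between calls to the robot, and variables do not carry over. Pictures are saved under pics/ and viewed, at most 10 in all, crops included, and the job is handed in when it is done.

Besides the shell and the picture viewer there is one more tool, called after ">>>" as name(argument=value, ...) on one line, values as JSON. carry_out: Moves the arm, as the interface text tells. Its arguments: {"type":"object","properties":{"gripper":{"type":"array","items":{"type":"number"}},"offset":{"type":"array","items":{"type":"array","items":{"type":"number"}}},"twist":{"type":"array","items":{"type":"array","items":{"type":"number"}}},"grip_force":{"type":"number"}},"required":["gripper","offset","twist"]}

```bash
mkdir -p pics; ls; python3 - <<'E'
from rig import env
import cv2,pickle
s=env.sense();print({k:s[k] for k in('t','ee_pos','tool_rot','ft_force','grip_width')})
for n in('side','top'):
    c=env.camera(n);pickle.dump(c,open(f'pics/{n}0.pkl','wb'));cv2.imwrite(f'pics/{n}0.png',c['image'][:,:,::-1]);print(n,c['K'],c['k1'],c['R'],c['t'])
E
```

```text
pics
{'t': 0.0, 'ee_pos': array([ 0.2453203 , -0.57426184,  0.21193733]), 'tool_rot': array([-1.79909774e+02,  9.83448467e-03,  2.31368578e+01]), 'ft_force': array([-0.42539081, -0.51891893,  1.11931741]), 'grip_width': 0.0917977551431278}
side [[492.4445389    0.         320.31714759]
 [  0.         492.4445389  241.83196199]
 [  0.           0.           1.        ]] -0.08263681661352498 [[ 0.99908562  0.040857   -0.01259511]
 [ 0.01434528 -0.59786053 -0.80147177]
 [-0.04027585  0.80055824 -0.59789996]] [-0.57510521  0.08685096  1.03833613]
top [[533.2933616    0.         326.39401606]
 [  0.         533.2933616  236.4765074 ]
 [  0.           0.           1.        ]] -0.1356509373558912 [[-0.00449981 -0.99994044 -0.00994326]
 [-0.99017568  0.0058451  -0.1397067 ]
 [ 0.1397565   0.00921692 -0.990143  ]] [0.06525938 0.58623756 1.31091258]
```

View pics/top0.png

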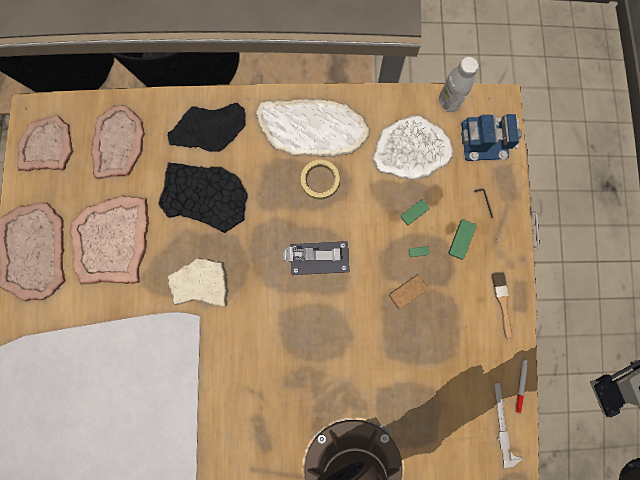

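View pics/side0.png

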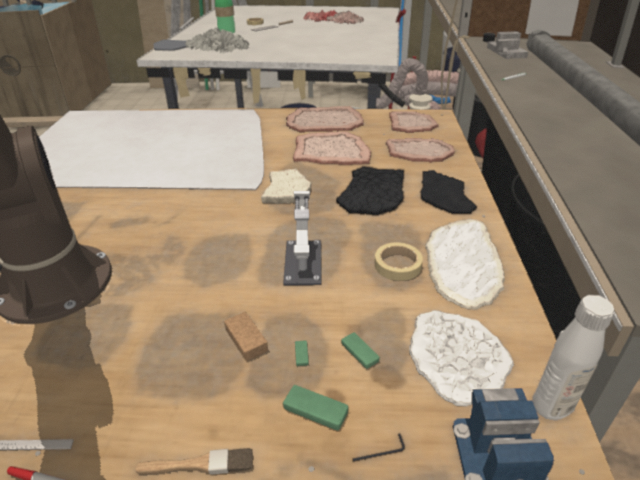

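The top view shows the middle-sized green bar near (415,211), with its look-alikes at (418,251) and (462,239). The holder is near (318,257), the tape at (320,179), the cork at (407,291) and the cast at (198,283). In the side view the bar is at (360,350) and the holder at (303,240).

```bash
cat > h.py <<'E'
import numpy as np,cv2,pickle
from scipy.optimize import minimize,least_squares
from scipy.spatial.transform import Rotation as Ro
def proj(c,X):
    X=np.atleast_2d(X)@c['R'].T+c['t'];s=X[:,:2]/X[:,2:]
    s=s*(1+c['k1']*(s**2).sum(1,keepdims=True))
    return s@c['K'][:2,:2].T+c['K'][:2,2]
def unproj(c,uv,z):
    p=(np.asarray(uv,float)-c['K'][:2,2])/c['K'][0,0];s=p.copy()
    for _ in range(20): s=p/(1+c['k1']*(s**2).sum())
    d=c['R'].T@np.r_[s,1];o=-c['R'].T@c['t']
    return o+d*(z-o[2])/d[2]
def green(im):
    h=cv2.cvtColor(im,cv2.COLOR_RGB2HSV);return cv2.inRange(h,(60,70,30),(90,255,255))
def box(x,y,z,R,dims=(.032,.075,.014)):
    a=np.array([[i,j,k] for i in(-.5,.5) for j in(-.5,.5) for k in(0,1)])*dims
    return a@R.T+[x,y,z]
def sil(c,X,S=8,shape=(480,640)):
    m=np.zeros((shape[0],shape[1]),np.uint8)
    p=cv2.convexHull(proj(c,X).astype(np.float32))
    cv2.fillConvexPoly(m,np.round(p*16).astype(np.int32),255,cv2.LINE_AA,4);return m
E
python3 - <<'E'
from h import *
C={n:pickle.load(open(f'pics/{n}0.pkl','rb')) for n in('top','side')}
M={}
for n,p in(('top',(415,211)),('side',(360,350))):
    m=green(C[n]['image']);k,l,st,ce=cv2.connectedComponentsWithStats(m)
    i=l[p[1],p[0]];M[n]=(l==i)*1.0;print(n,i,st[i],ce[i],unproj(C[n],ce[i],.010))
def cost(v,ns):
    X=box(v[0],v[1],0,Ro.from_euler('z',v[2],degrees=True).as_matrix())
    return sum(np.abs(sil(C[n],X)/255.-M[n]).sum()/M[n].sum() for n in ns)
x0=unproj(C['top'],np.argwhere(M['top']>0).mean(0)[::-1],.012)
for ns in(['top'],['side'],['top','side']):
    best=min((minimize(cost,[x0[0],x0[1],a],args=(ns,),method='Nelder-Mead',options=dict(initial_simplex=[[x0[0],x0[1],a],[x0[0]+.006,x0[1],a],[x0[0],x0[1]+.006,a],[x0[0],x0[1],a+10]])) for a in range(-90,90,20)),key=lambda r:r.fun)
    print(ns,best.x,best.fun)
for n,(x,y,w,h) in(('top',(275,232,84,50)),('side',(275,180,60,112))):
    f=9 if n=='top' else 5
    im=cv2.resize(C[n]['image'][y:y+h,x:x+w,::-1],None,fx=f,fy=f,interpolation=cv2.INTER_CUBIC)
    cv2.imwrite(f'pics/{n}crop.png',im)
a=cv2.imread('pics/topcrop.png');b=cv2.imread('pics/sidecrop.png');print(a.shape,b.shape)
E
```

```text
top 1 [401 200  28  25 317] [414.4511041  211.89905363] [ 0.65464995 -0.16839558  0.01      ]
side 0 [     0      0    640    480 306826] [319.6203516 239.7693318] [0.56787984 0.15342271 0.01      ]
['top'] [ 0.65359679 -0.16751858 42.23165797] 0.2979031360178141
['side'] [  0.76446478  -0.38609593 -89.37437029] 0.9951299088465929
['top', 'side'] [ 0.65649691 -0.17039314 41.95423311] 1.2942703774144315
(450, 756, 3) (560, 300, 3)
```

View pics/topcrop.png

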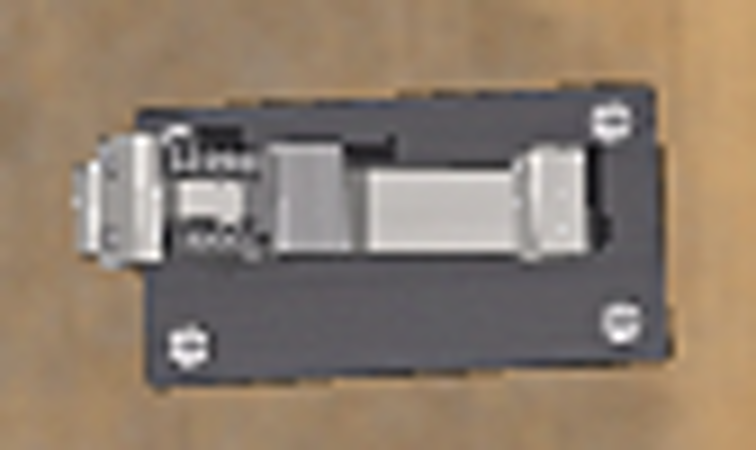

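View pics/sidecrop.png

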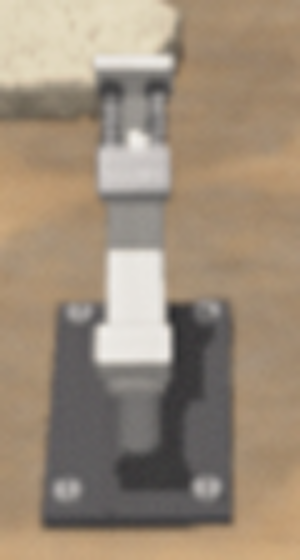

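```bash
cat > fit1.py <<'E'
from h import *
C={n:pickle.load(open(f'pics/{n}0.pkl','rb')) for n in('top','side')}
cr=lambda n,u,v:(((u+.5)/9-.5+275,(v+.5)/9-.5+232) if n=='top' else ((u+.5)/5-.5+275,(v+.5)/5-.5+180))
F=[('top',350,147,(26.5,-15,23)),('top',353,251,(26.5,15,23)),
('top',528,149,(-32.5,-15,20.5)),('top',533,249,(-32.5,15,20.5)),('top',135,136,(83,-15,26)),('top',162,133,(83,-15,26)),
('side',101,150,(26.5,15,23)),('side',168,150,(26.5,-15,23)),('side',100,192,(26.5,15,19)),('side',169,192,(26.5,-15,19)),
('side',98,325,(-32.5,15,20.5)),('side',170,325,(-32.5,-15,20.5))]
F=[f for f in F if f[3][0]!=83]
def Tb(v):
    R=Ro.from_euler('ZY',[90+v[2],-30],degrees=True).as_matrix();return R,np.array([v[0],v[1],.078])
def res(v,out=False):
    R,t=Tb(v);r=[]
    for n,u,w,X in F: r.append(proj(C[n],R@(np.array(X)/1e3)+t)[0]-cr(n,u,w))
    return np.array(r) if out else np.ravel(r)
if __name__=='__main__':
    s=least_squares(res,[.5,.05,0],x_scale=[.01,.01,1],loss='soft_l1');print(s.x);print(res(s.x,True).round(1))
    for n,p in(('top',(415,211)),('side',(360,350))):
        print(C[n]['image'][p[1],p[0]],cv2.cvtColor(C[n]['image'],cv2.COLOR_RGB2HSV)[p[1],p[0]])
    M={}
    for n,p in(('top',(415,211)),('side',(360,350))):
        im=C[n]['image'].astype(int);m=((im[...,1]-im[...,0]>12)).astype(np.uint8)
        k,l,st,ce=cv2.connectedComponentsWithStats(m);i=l[p[1],p[0]];M[n]=(l==i)*1.;print(n,st[i],ce[i],unproj(C[n],ce[i],.01))
    def cost(v,ns):
        X=box(v[0],v[1],0,Ro.from_euler('z',v[2],degrees=True).as_matrix())
        return sum(np.abs(sil(C[n],X)/255.-M[n]).sum()/M[n].sum() for n in ns)
    a=(.654,-.168,42)
    for ns in(['top'],['side'],['top','side']):
        b=min((minimize(cost,[.654,-.168,a],args=(ns,),method='Nelder-Mead',options=dict(initial_simplex=[[.654,-.168,a],[.660,-.168,a],[.654,-.162,a],[.654,-.168,a+8]])) for a in(32,42,50)),key=lambda r:r.fun);print(ns,b.x,b.fun)
E
python3 fit1.py
```

```text
[0.53490364 0.08257533 2.97497135]
[[-0.9  0. ]
 [-0.5  0.9]
 [ 0.1  0.1]
 [ 0.2  1.2]
 [-0.3  8. ]
 [ 0.7  7.7]
 [-0.   0.4]
 [ 0.5  0.2]
 [ 0.2 -0.5]
 [ 0.5 -0.7]]
[ 94 136 101] [ 65  79 136]
[111 148 113] [ 62  64 148]
top [401 199  28  26 339] [414.64896755 211.64896755] [ 0.65531382 -0.16893665  0.01      ]
side [342 333  37  35 645] [360.21705426 349.84186047] [ 0.65352593 -0.17236893  0.01      ]
['top'] [ 0.65562185 -0.1692913  41.05992269] 0.22066053560067098
['side'] [ 0.65164547 -0.16678132 29.95923288] 0.32762425900592795
['top', 'side'] [ 0.65517423 -0.1674903  36.30938158] 0.5720199562297308
```

```bash
sed -i "s/^('side',101,150.*/('side',101,192,(26.5,15,23)),('side',169,192,(26.5,-15,23)),/" fit1.py; python3 fit1.py | head -9; python3 - <<'E'
from h import *
C={n:pickle.load(open(f'pics/{n}0.pkl','rb')) for n in('top','side')}
o=[]
for n,(u,v) in(('top',(414,211)),('side',(360,350))):
    im=C[n]['image'][v-25:v+25,u-25:u+25,::-1].copy();im=cv2.resize(im,None,fx=8,fy=8,interpolation=cv2.INTER_NEAREST)
    for yaw,col in((41,(0,0,255)),(36,(255,0,0))):
        X=box(.655,-.168,0,Ro.from_euler('z',yaw,degrees=True).as_matrix())
        h=cv2.convexHull(proj(C[n],X).astype(np.float32))[:,0]
        cv2.polylines(im,[np.round(((h-[u-25,v-25])+.5)*8).astype(int)],True,col,1)
    o.append(im)
cv2.imwrite('pics/bar.png',np.hstack(o))
E
```

```text
[0.53529289 0.08137493 2.53272648]
[[-0.3 -0.2]
 [-0.1  0.7]
 [ 0.6  0.1]
 [ 0.7  1.1]
 [-0.1 -0.1]
 [ 0.7 -0.3]
 [ 0.2 -0.2]
 [ 0.5 -0.3]]
```

View pics/bar.png

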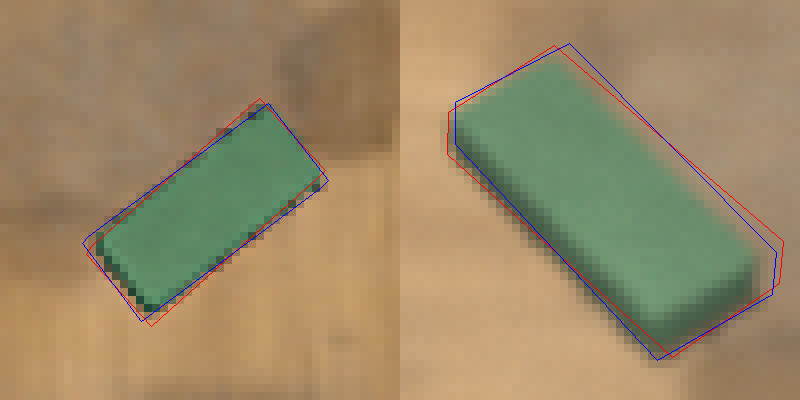

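The holder fit is consistent, with bed origin at (0.535, 0.081) and heading 92.5°. The bar outline matches at (0.655, -0.168) with length heading about 127°. Next is a small planner that turns a target pose into rows.

```bash
cat > plan.py <<'E'
import sys,math
from h import *
from rig import env
def plan(pos,R,smax=4.5,amax=8.,frompose=None,show=True):
    s=env.sense()
    p,Rc=(np.array(s['ee_pos']),Ro.from_euler('xyz',s['tool_rot'],degrees=True)) if frompose is None else frompose
    pos=np.asarray(pos,float);rv=(Rc.inv()*R).as_rotvec(degrees=True)
    n=max(1,math.ceil(np.linalg.norm(pos-p)*100/smax),math.ceil(np.linalg.norm(rv)/amax))
    off=[];d=(pos-p)/n*100
    for i in range(n):
        off.append([round(float(x),2) for x in (Rc*Ro.from_rotvec(rv*i/n,degrees=True)).inv().apply(d)])
    print('n',n,'twist',[round(float(x),2) for x in rv/n]);print(off)
    return pos,R
down=lambda yaw:Ro.from_euler('xyz',[180,0,yaw],degrees=True)
def bedR(yaw,tilt):  # tool x along bed-heading, raised by tilt deg; tool z down-normal
    return Ro.from_euler('ZY',[yaw,-tilt],degrees=True)*Ro.from_euler('x',180,degrees=True)
def st():
    s=env.sense();print(round(s['t'],2),np.round(s['ee_pos'],4),np.round(s['tool_rot'],1),np.round(s['ft_force'],1),round(float(s['grip_width']),4),np.round(s['finger_force'],1),np.round(s['qpos'],0))
E
python3 - <<'E'
from plan import *
st();plan([.655,-.168,.11],down(127))
E
```

```text
0.1 [ 0.2453 -0.5743  0.212 ] [-179.9    0.    23.1] [-0.1 -0.3 -0.2] 0.0914 0.0 [61. 25.  1. 90. -1. 65. -4.]
n 14 twist [-0.0, -0.0, -7.42]
[[3.83, -1.52, 0.73], [4.0, -1.01, 0.73], [4.09, -0.49, 0.73], [4.12, 0.05, 0.73], [4.08, 0.58, 0.73], [3.97, 1.1, 0.73], [3.8, 1.6, 0.73], [3.56, 2.08, 0.73], [3.26, 2.52, 0.73], [2.91, 2.92, 0.73], [2.51, 3.27, 0.73], [2.06, 3.57, 0.73], [1.58, 3.81, 0.73], [1.08, 3.98, 0.73]]
```

>>> carry_out(gripper=[6, 6, 6, 6, 6, 6, 6], offset=[[3.83, -1.52, 0.73], [4.0, -1.01, 0.73], [4.09, -0.49, 0.73], [4.12, 0.05, 0.73], [4.08, 0.58, 0.73], [3.97, 1.1, 0.73], [3.8, 1.6, 0.73]], twist=[[0, 0, -7.42], [0, 0, -7.42], [0, 0, -7.42], [0, 0, -7.42], [0, 0, -7.42], [0, 0, -7.42], [0, 0, -7.42]])

```text
t: 0.8
ee_pos: [0.4512, -0.3702, 0.1611]
tool_rot: [-180.0, -0.0, 75.4]
ft_force: [0.3, -0.1, 0.6]
grip_width: 0.0605
finger_force: 0.0
```

>>> carry_out(gripper=[6, 6, 6, 6, 6, 6, 6, 6], offset=[[3.56, 2.08, 0.73], [3.26, 2.52, 0.73], [2.91, 2.92, 0.73], [2.51, 3.27, 0.73], [2.06, 3.57, 0.73], [1.58, 3.81, 0.73], [1.08, 3.98, 0.73], [0, 0, 0]], twist=[[0, 0, -7.42], [0, 0, -7.42], [0, 0, -7.42], [0, 0, -7.42], [0, 0, -7.42], [0, 0, -7.42], [0, 0, -7.42], [0, 0, 0]])

```text
t: 1.6
ee_pos: [0.658, -0.1609, 0.109]
tool_rot: [179.8, -0.2, 127.7]
ft_force: [-0.4, 1.2, -0.3]
grip_width: 0.0597
finger_force: 0.0
```

```bash
python3 - <<'E'
from plan import *
st();plan([.655,-.168,.06],down(127));plan([.655,-.168,.021],down(127))
E
```

```text
1.6 [ 0.658  -0.1609  0.109 ] [179.8  -0.2 127.7] [-0.4  1.2 -0.3] 0.0597 0.0 [ 26.  38. -27.  87.  19.  60.  32.]
n 2 twist [0.09, -0.11, 0.34]
[[-0.2, -0.34, 2.45], [-0.2, -0.34, 2.45]]
n 2 twist [0.09, -0.11, 0.34]
[[-0.21, -0.35, 4.4], [-0.2, -0.34, 4.4]]
```

>>> carry_out(gripper=[6, 6, 6], offset=[[0, 0, 2.5], [0, 0, 2.0], [0, 0, 0]], twist=[[0, 0, 0], [0, 0, 0], [0, 0, 0]])

```text
t: 1.9
ee_pos: [0.6526, -0.1686, 0.0622]
tool_rot: [-179.8, -0.2, 127.0]
ft_force: [-0.8, -0.0, -0.6]
grip_width: 0.06
finger_force: 0.0
```

```bash
python3 - <<'E'
from plan import *
st();plan([.655,-.168,.0215],down(127))
c=env.camera('side');cv2.imwrite('pics/s1.png',c['image'][:,:,::-1])
st()
E
```

```text
1.9 [ 0.6526 -0.1686  0.0622] [-179.8   -0.2  127. ] [-0.8 -0.  -0.6] 0.06 0.0 [ 26.  40. -26.  89.  20.  55.  31.]
n 1 twist [-0.25, -0.23, -0.03]
[[-0.11, 0.25, 4.07]]
1.95 [ 0.6538 -0.1687  0.0641] [-1.799e+02 -1.000e-01  1.270e+02] [-0.2 -0.7  0.4] 0.0599 0.0 [ 26.  40. -26.  89.  20.  55.  31.]
```

>>> carry_out(gripper=[6, 6, 6, 6], offset=[[0, 0.05, 2.3], [0, 0.05, 2.0], [0, 0, 0], [0, 0, 0]], twist=[[0, 0, 0], [0, 0, 0], [0, 0, 0], [0, 0, 0]])

```text
t: 2.35
ee_pos: [0.6565, -0.168, 0.0237]
tool_rot: [180.0, 0.0, 127.0]
ft_force: [-0.4, 0.6, 0.4]
grip_width: 0.0599
finger_force: 0.0
```

>>> carry_out(gripper=[2.5, 2.5, 2.5, 2.5, 2.5, 2.5], offset=[[0, 0, 0], [0, 0, 0], [0, 0, 0], [0, 0, 0], [0, 0, 0], [0, 0, 0]], twist=[[0, 0, 0], [0, 0, 0], [0, 0, 0], [0, 0, 0], [0, 0, 0], [0, 0, 0]], grip_force=25)

```text
t: 2.95
ee_pos: [0.6561, -0.1678, 0.0226]
tool_rot: [-180.0, 0.0, 127.0]
ft_force: [0.8, 0.5, -0.3]
grip_width: 0.0254
finger_force: 0.0
```

```bash
python3 - <<'E'
from plan import *
st()
E
```

```text
2.95 [ 0.6561 -0.1678  0.0226] [-180.    0.  127.] [ 0.8  0.5 -0.3] 0.0254 0.0 [ 25.  43. -25.  91.  22.  51.  30.]
```

```bash
python3 - <<'E'
from plan import *
o=[]
for n,(u,v) in(('top',(414,211)),('side',(360,350))):
    c=env.camera(n);pickle.dump(c,open(f'pics/{n}1.pkl','wb'))
    p=proj(c,[.656,-.168,.0036])[0];print(p)
    im=cv2.resize(c['image'][v-60:v+60,u-50:u+50,::-1],None,fx=4,fy=4,interpolation=cv2.INTER_CUBIC);o.append(im)
cv2.imwrite('pics/b2.png',np.hstack(o));st()
E
```

```text
[413.91512071 211.84542053]
[361.41414975 350.37209335]
3.05 [ 0.656  -0.1678  0.0225] [-180.   -0.  127.] [ 0.1  0.2 -0.3] 0.0251 0.0 [ 25.  43. -25.  91.  22.  51.  30.]
```

View pics/b2.png

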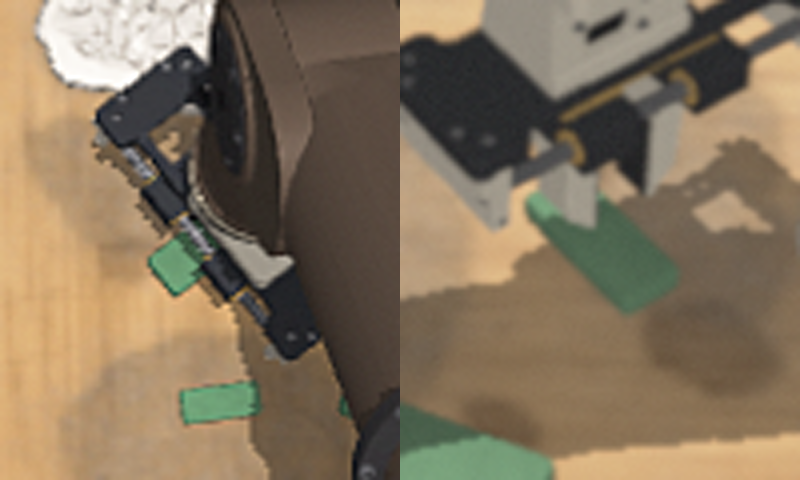

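```bash
python3 - <<'E'
from plan import *
c=pickle.load(open('pics/side1.pkl','rb'))
d=np.array([np.cos(np.radians(37)),np.sin(np.radians(37))]);e=np.array([-d[1],d[0]])
for z in(.0036,.014,.03):
  for s in(-1,1):
    for k in(.0125,.0315):
      q=[proj(c,np.r_[np.array([.656,-.168])+s*k*d+w*e,z])[0] for w in(-.0095,.0095)]
      print(z,s,k,[((x-[310,290])*4+[400,0]).round() for x in q])
R=Ro.from_euler('z',37,degrees=True).as_matrix()
print(((proj(c,box(.655,-.168,0,R))-[310,290])*4+[400,0]).round())
E
```

```text
0.0036 -1 0.0125 [array([597., 268.]), array([570., 241.])]
0.0036 -1 0.0315 [array([562., 287.]), array([536., 260.])]
0.0036 1 0.0125 [array([641., 242.]), array([614., 216.])]
0.0036 1 0.0315 [array([674., 223.]), array([647., 198.])]
0.014 -1 0.0125 [array([598., 252.]), array([571., 225.])]
0.014 -1 0.0315 [array([563., 272.]), array([537., 244.])]
0.014 1 0.0125 [array([642., 227.]), array([615., 200.])]
0.014 1 0.0315 [array([675., 208.]), array([648., 182.])]
0.03 -1 0.0125 [array([599., 228.]), array([572., 201.])]
0.03 -1 0.0315 [array([564., 247.]), array([537., 220.])]
0.03 1 0.0125 [array([644., 202.]), array([617., 176.])]
0.03 1 0.0315 [array([677., 183.]), array([650., 158.])]
[[628. 318.]
 [629. 297.]
 [524. 211.]
 [525. 190.]
 [685. 284.]
 [687. 263.]
 [580. 180.]
 [581. 160.]]
```

```bash
python3 - <<'E'
from plan import *
c=pickle.load(open('pics/side1.pkl','rb'));t=pickle.load(open('pics/top1.pkl','rb'))
o=[]
for im,cc,P,g,(u,v),(a,b) in((cv2.imread('pics/s1.png'),c,[.655,-.168,.0642],.03,(360,320),(45,50)),(c['image'][:,:,::-1].copy(),c,[.656,-.168,.0226],.0125,(360,335),(45,50)),(t['image'][:,:,::-1].copy(),t,[.656,-.168,.0226],.0125,(414,205),(43,50))):
    im=cv2.resize(im[v-b:v+b,u-a:u+a],None,fx=6,fy=6,interpolation=cv2.INTER_CUBIC)
    R=down(127).as_matrix()
    X=[[w,s*k,z] for s in(-1,1) for k in(g,g+.019) for w in(-.0095,.0095) for z in(.019,-.02)]
    X+= [[0,0,-.047],[0,.095,-.047],[0,-.095,-.047]]
    for i,q in enumerate(((proj(cc,np.array(X)@R.T+P)-[u-a,v-b]+.5)*6).astype(int)): cv2.circle(im,tuple(map(int,q)),3,(0,0,255) if i<16 and i%2==0 else (255,0,0) if i<16 else (0,255,255),-1)
    o.append(im)
im=np.hstack(o);im=cv2.resize(im,(800,int(im.shape[0]*800/im.shape[1])));cv2.imwrite('pics/b3.png',im);print(im.shape)
E
```

```text
(300, 800, 3)
```

View pics/b3.png

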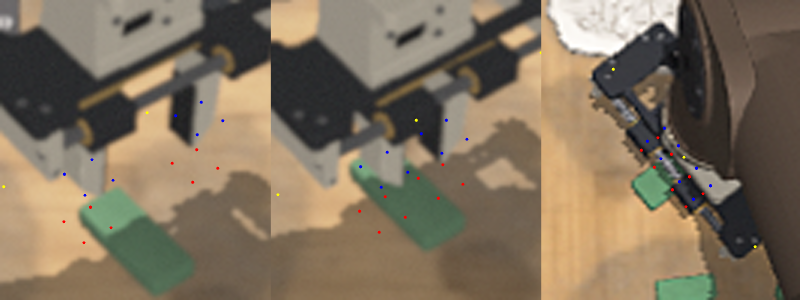

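The fingers closed with no force and the bar did not move. In the side view the tips sit about 25 mm higher than the state implies. I'll reopen and descend in small steps, watching the force.

>>> carry_out(gripper=[6, 6, 6, 6], offset=[[0, 0, 0], [0, 0, 0], [0, 0, 0], [0, 0, 0]], twist=[[0, 0, 0], [0, 0, 0], [0, 0, 0], [0, 0, 0]])

```text
t: 3.45
ee_pos: [0.6561, -0.1678, 0.0225]
tool_rot: [-180.0, 0.0, 127.0]
ft_force: [0.4, -0.3, 0.1]
grip_width: 0.0528
finger_force: 0.0
```

>>> carry_out(gripper=[6, 6, 6], offset=[[0, 0, 0.5], [0, 0, 0.5], [0, 0, 0]], twist=[[0, 0, 0], [0, 0, 0], [0, 0, 0]])

```text
t: 3.75
ee_pos: [0.6553, -0.1677, 0.0113]
tool_rot: [-179.9, -0.1, 127.0]
ft_force: [0.7, -1.0, -0.5]
grip_width: 0.06
finger_force: 0.0
```

>>> carry_out(gripper=[6, 6, 6], offset=[[0, 0, 0.4], [0, 0, 0.3], [0, 0, 0]], twist=[[0, 0, 0], [0, 0, 0], [0, 0, 0]])

```text
t: 4.05
ee_pos: [0.6557, -0.1678, 0.0049]
tool_rot: [-180.0, -0.0, 127.0]
ft_force: [-0.1, -1.1, -0.1]
grip_width: 0.0597
finger_force: 0.0
```

```bash
python3 - <<'E'
from plan import *
st();c=env.camera('side');pickle.dump(c,open('pics/side2.pkl','wb'));u,v=360,335
im=c['image'][v-60:v+60,u-60:u+60,::-1];cv2.imwrite('pics/b4.png',cv2.resize(im,None,fx=5,fy=5,interpolation=cv2.INTER_CUBIC))
E
```

```text
4.05 [ 0.6557 -0.1678  0.0049] [-180.   -0.  127.] [-0.1 -1.1 -0.1] 0.0597 0.0 [ 25.  44. -24.  91.  22.  49.  29.]
```

View pics/b4.png

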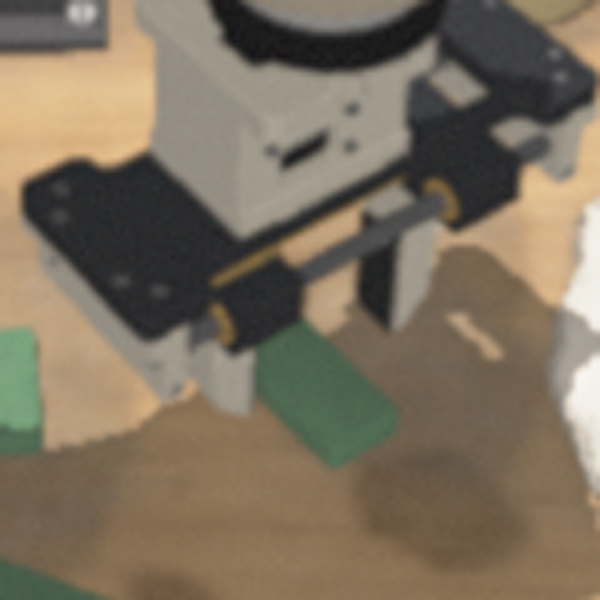

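```bash
python3 - <<'E'
from plan import *
c=pickle.load(open('pics/side2.pkl','rb'))
d=np.array([np.cos(np.radians(37)),np.sin(np.radians(37))]);e=np.array([-d[1],d[0]])
for z in(.0,.005,.01,.015,.02):
   print(z,[proj(c,np.r_[np.array([.656,-.168])+k*d-.0095*e,z])[0].round(1) for k in(-.03,.03)])
print('obs [350,358],[378,341]')
E
```

```text
0.0 [array([351.2, 362.8]), array([377.7, 347.6])]
0.005 [array([351.3, 360.9]), array([377.8, 345.7])]
0.01 [array([351.4, 359.1]), array([378. , 343.8])]
0.015 [array([351.5, 357.2]), array([378.2, 342. ])]
0.02 [array([351.6, 355.3]), array([378.3, 340.1])]
obs [350,358],[378,341]
```

>>> carry_out(gripper=[6, 6, 6, 6], offset=[[0, 0, 0.4], [0, 0, 0.3], [0, 0, 0.2], [0, 0, 0]], twist=[[0, 0, 0], [0, 0, 0], [0, 0, 0], [0, 0, 0]])

```text
t: 4.5
ee_pos: [0.6558, -0.1678, -0.0039]
tool_rot: [-180.0, -0.0, 127.0]
ft_force: [0.2, 0.2, -0.5]
grip_width: 0.0598
finger_force: 0.0
```

>>> carry_out(gripper=[6, 6], offset=[[0, 0, 0.2], [0, 0, 0]], twist=[[0, 0, 0], [0, 0, 0]])

```text
t: 4.7
ee_pos: [0.656, -0.1678, -0.0057]
tool_rot: [-180.0, -0.0, 127.0]
ft_force: [-0.6, 0.7, 0.0]
grip_width: 0.0602
finger_force: 0.0
```

>>> carry_out(gripper=[6, 6], offset=[[0, 0, 0.2], [0, 0, 0]], twist=[[0, 0, 0], [0, 0, 0]])

```text
t: 4.9
ee_pos: [0.656, -0.1678, -0.0077]
tool_rot: [-180.0, -0.0, 127.0]
ft_force: [-0.4, -0.3, -1.4]
grip_width: 0.0601
finger_force: 0.0
```

>>> carry_out(gripper=[6, 6], offset=[[0, 0, 0.15], [0, 0, 0]], twist=[[0, 0, 0], [0, 0, 0]])

```text
t: 5.1
ee_pos: [0.656, -0.1678, -0.0092]
tool_rot: [-180.0, -0.0, 127.0]
ft_force: [-0.1, -0.3, 0.1]
grip_width: 0.0598
finger_force: 0.0
```

>>> carry_out(gripper=[6, 6], offset=[[0, 0, 0.1], [0, 0, 0]], twist=[[0, 0, 0], [0, 0, 0]])

```text
t: 5.3
ee_pos: [0.656, -0.1678, -0.0101]
tool_rot: [-180.0, -0.0, 127.0]
ft_force: [0.2, 0.2, -0.0]
grip_width: 0.06
finger_force: 0.0
```

>>> carry_out(gripper=[2, 2, 2, 2, 2, 2], offset=[[0, 0, 0], [0, 0, 0], [0, 0, 0], [0, 0, 0], [0, 0, 0], [0, 0, 0]], twist=[[0, 0, 0], [0, 0, 0], [0, 0, 0], [0, 0, 0], [0, 0, 0], [0, 0, 0]], grip_force=25)

```text
t: 5.9
ee_pos: [0.6561, -0.1678, -0.01]
tool_rot: [-180.0, 0.0, 127.0]
ft_force: [0.4, -0.3, 0.6]
grip_width: 0.0318
finger_force: 25.0
```

>>> carry_out(gripper=[2, 2, 2, 2, 2, 2], offset=[[0, 0, -1], [0, 0, -3], [0, 0, -4.5], [0, 0, -4.5], [0, 0, -4.5], [0, 0, 0]], twist=[[0, 0, 0], [0, 0, 0], [0, 0, 0], [0, 0, 0], [0, 0, 0], [0, 0, 0]], grip_force=35)

```text
t: 6.5
ee_pos: [0.66, -0.1676, 0.1734]
tool_rot: [179.5, 0.5, 127.0]
ft_force: [0.4, -0.1, 0.2]
grip_width: 0.0315
finger_force: 35.0
```

```bash
python3 - <<'E'
from plan import *
st();plan([.535,.05,.21],bedR(92.5,30),smax=3.2,amax=6.)
E
```

```text
6.5 [ 0.66   -0.1676  0.1734] [179.5   0.5 127. ] [ 0.4 -0.1  0.2] 0.0315 35.0 [ 27.  34. -28.  83.  17.  66.  33.]
n 8 twist [-1.06, 3.68, 4.23]
[[3.11, 0.39, -0.48], [3.15, 0.17, -0.27], [3.17, -0.06, -0.07], [3.15, -0.3, 0.13], [3.11, -0.53, 0.32], [3.03, -0.77, 0.51], [2.93, -1.0, 0.68], [2.8, -1.22, 0.85]]
```

>>> carry_out(gripper=[2, 2, 2, 2, 2, 2, 2, 2], offset=[[3.11, 0.39, -0.48], [3.15, 0.17, -0.27], [3.17, -0.06, -0.07], [3.15, -0.3, 0.13], [3.11, -0.53, 0.32], [3.03, -0.77, 0.51], [2.93, -1.0, 0.68], [2.8, -1.22, 0.85]], twist=[[-1.06, 3.68, 4.23], [-1.06, 3.68, 4.23], [-1.06, 3.68, 4.23], [-1.06, 3.68, 4.23], [-1.06, 3.68, 4.23], [-1.06, 3.68, 4.23], [-1.06, 3.68, 4.23], [-1.06, 3.68, 4.23]])

```text
t: 7.3
ee_pos: [0.531, 0.0506, 0.204]
tool_rot: [-179.2, -30.3, 92.0]
ft_force: [0.4, 0.8, 0.1]
grip_width: 0.0314
finger_force: 35.0
```

>>> carry_out(gripper=[2, 2, 2], offset=[[0, 0, 0], [0, 0, 0], [0, 0, 0]], twist=[[0, 0, 0], [0, 0, 0], [0, 0, 0]])

```text
t: 7.6
ee_pos: [0.5322, 0.0489, 0.2036]
tool_rot: [-179.3, -30.1, 92.2]
ft_force: [0.2, -0.8, -0.2]
grip_width: 0.0315
finger_force: 35.0
```

```bash
cat > look.py <<'E'
from plan import *
def look(tag,crop=None,view=False):
    s=env.sense();C={}
    for n in('top','side'):
        c=env.camera(n);C[n]=c;pickle.dump(c,open(f'pics/{n}_{tag}.pkl','wb'))
    s=env.sense();pickle.dump(s,open(f'pics/s_{tag}.pkl','wb'));st();return C,s
if __name__=='__main__':
    C,s=look(sys.argv[1]);R=Ro.from_euler('xyz',s['tool_rot'],degrees=True);p=s['ee_pos']
    o=[]
    for n in('top','side'):
        u,v=[int(x) for x in proj(C[n],p)[0]];u=min(max(u,40),600);v=min(max(v,40),440);a=38
        im=C[n]['image'][v-a:v+a,u-a:u+a,::-1];im=cv2.resize(im,None,fx=5,fy=5,interpolation=cv2.INTER_CUBIC)
        for q,col in((p+R.apply([0,0,-.010]),(0,0,255)),(p+[0,0,.028]+R.apply([0,0,.018]),(255,0,0))):
            B=np.array([[i*.0375,j*.016,k] for i,j in((-1,-1),(-1,1),(1,1),(1,-1)) for k in(0,-.014)])
            h=cv2.convexHull(proj(C[n],q+R.apply(B)).astype(np.float32))[:,0]
            cv2.polylines(im,[np.round((h-[u-a,v-a]+.5)*5).astype(int)],True,col,1)
        o.append(im)
    cv2.imwrite(f'pics/{sys.argv[1]}.png',np.hstack(o))
E
python3 look.py l1
```

```text
7.7 [0.5322 0.0491 0.2035] [-179.3  -30.1   92.2] [ 0.2 -0.5 -0.5] 0.0315 35.0 [ 35.  27. -35. 101. -17.  61.  13.]
```

View pics/l1.png

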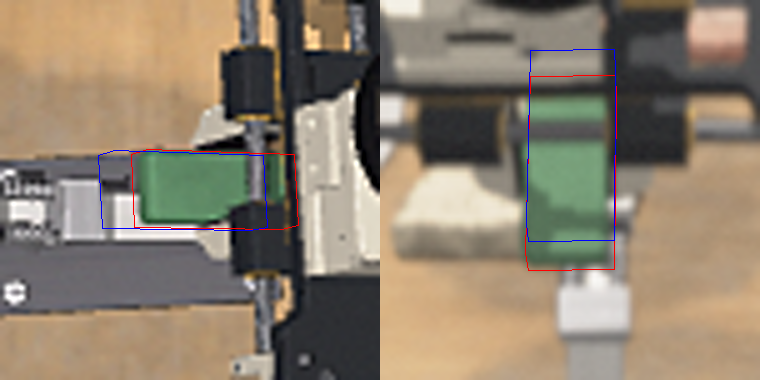

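Red (offset along the tool axis, bar underside 10 mm behind the reported TCP) matches and blue (world-z bias) does not. That gives me the bar-in-tool model, so next I plan the approach in the bed frame.

```bash
cat > bp.py <<'E'
from plan import *
V=[.5353,.0814,2.53]
RB=Ro.from_euler('ZY',[90+V[2],-30],degrees=True);OB=np.array([V[0],V[1],.078]);GZ=-.010
def barpose(xb,zc,phi,y=0):  # bottom corner at jaw end (mm), phi deg jaw end down
    f=np.radians(phi);c=np.array([xb-37.5*np.cos(f),y,zc+37.5*np.sin(f)])/1e3
    R=bedR(90+V[2],30-phi);return OB+RB.apply(c)-R.apply([0,0,GZ]),R
def where():
    s=env.sense();R=Ro.from_euler('xyz',s['tool_rot'],degrees=True)
    c=RB.inv().apply(s['ee_pos']+R.apply([0,0,GZ])-OB)*1e3;rel=(RB.inv()*R*Ro.from_euler('x',180,degrees=True)).as_euler('xyz',degrees=True)
    phi=rel[1];f=np.radians(phi);xb=c[0]+37.5*np.cos(f);zc=c[2]-37.5*np.sin(f)
    F=RB.inv().apply(s['ft_force'])
    print('t',round(s['t'],2),'c',c.round(1),'xb %.1f zc %.1f'%(xb,zc),'topx %.1f topz %.1f'%(xb+14*np.sin(f),zc+14*np.cos(f)),'rel rpy',rel.round(1),'Fbed',F.round(1),'grip',s['grip_width'].round(4))
def go(wps,smax=2.5,amax=6.):
    fr=None
    for w in wps: fr=plan(*barpose(*w),smax=smax,amax=amax,frompose=fr)
E
python3 - <<'E'
from bp import *
where();go([(12,30,24),(12,3.5,24)],smax=3)
E
```

```text
Traceback (most recent call last):
  File "bp.py", line 12, in where
    print('t',round(s['t'],2),'c',c.round(1),'xb %.1f zc %.1f'%(xb,zc),'topx %.1f topz %.1f'%(xb+14*np.sin(f),zc+14*np.cos(f)),'rel rpy',rel.round(1),'Fbed',F.round(1),'grip',s['grip_width'].round(4))
                                                                                                                                                                               ^^^^^^^^^^^^^^^^^^^^^
AttributeError: 'float' object has no attribute 'round'
```

```bash
sed -i "s/s\['grip_width'\].round(4)/round(s['grip_width'],4)/" bp.py
python3 - <<'E'
from bp import *
where();go([(12,30,24),(12,3.5,24)],smax=3)
E
```

```text
t 7.7 c [ 34.9   4.4 134.7] xb 72.4 zc 134.8 topx 72.4 topz 148.8 rel rpy [ 0.5 -0.1 -0.3] Fbed [-0.7 -0.2 -0.2] grip 0.0315
n 5 twist [-0.11, -4.83, -0.04]
[[-1.23, 0.11, 1.77], [-1.08, 0.11, 1.87], [-0.92, 0.1, 1.95], [-0.75, 0.1, 2.02], [-0.58, 0.09, 2.08]]
n 1 twist [0.0, 0.0, 0.0]
[[1.08, -0.0, 2.42]]
```

>>> carry_out(gripper=[2, 2, 2, 2, 2, 2, 2], offset=[[-1.23, 0.11, 1.77], [-1.08, 0.11, 1.87], [-0.92, 0.1, 1.95], [-0.75, 0.1, 2.02], [-0.58, 0.09, 2.08], [0, 0, 0], [0, 0, 0]], twist=[[-0.11, -4.83, -0.04], [-0.11, -4.83, -0.04], [-0.11, -4.83, -0.04], [-0.11, -4.83, -0.04], [-0.11, -4.83, -0.04], [0, 0, 0], [0, 0, 0]])

```text
t: 8.4
ee_pos: [0.5363, 0.0417, 0.0962]
tool_rot: [-179.9, -6.1, 92.6]
ft_force: [0.5, -0.1, 0.6]
grip_width: 0.0316
finger_force: 35.0
```

```bash
python3 - <<'E'
from bp import *
where();go([(12,3.5,24)],smax=1.5)
C={}
for n in('top','side'):
    c=env.camera(n);C[n]=c;pickle.dump(c,open(f'pics/{n}_w1.pkl','wb'))
s=env.sense();R=Ro.from_euler('xyz',s['tool_rot'],degrees=True);q=s['ee_pos']+R.apply([0,0,GZ])
B=np.array([[i*.0375,j*.016,k] for i,j in((-1,-1),(-1,1),(1,1),(1,-1)) for k in(0,-.014)])
for n in C:
    im=C[n]['image'].astype(int);m=(im[...,1]-im[...,0]>12).astype(np.uint8)
    h=proj(C[n],q+R.apply(B));lo=h.min(0).astype(int)-8;hi=h.max(0).astype(int)+8
    mm=np.zeros_like(m);mm[lo[1]:hi[1],lo[0]:hi[0]]=m[lo[1]:hi[1],lo[0]:hi[0]]
    k,l,stt,ce=cv2.connectedComponentsWithStats(mm);print(n,'pred',h.min(0).round(1),h.max(0).round(1),'seen',[x.tolist() for x in stt[1:] if x[4]>20])
E
```

```text
t 8.4 c [-21.2   0.7  44.8] xb 13.1 zc 29.6 topx 18.7 topz 42.4 rel rpy [ 0.1 23.9  0.1] Fbed [ 0.2 -0.5  0.6] grip 0.0316
n 2 twist [-0.05, -0.06, 0.06]
[[0.48, 0.04, 1.21], [0.48, 0.04, 1.21]]
top pred [320.1 245.1] [352.6 260.2] seen [[320, 247, 7, 14, 77]]
side pred [292.1 217.3] [309.4 247.8] seen [[292, 219, 16, 28, 432]]
```

>>> carry_out(gripper=[2, 2, 2, 2], offset=[[0.45, 0.11, 1.2], [0.45, 0.11, 1.2], [0, 0, 0], [0, 0, 0]], twist=[[0, 0, 0], [0, 0, 0], [0, 0, 0], [0, 0, 0]])

```text
t: 8.9
ee_pos: [0.5374, 0.0526, 0.0724]
tool_rot: [-179.9, -6.0, 92.5]
ft_force: [-0.1, 0.7, 0.1]
grip_width: 0.0315
finger_force: 35.0
```

```bash
python3 - <<'E'
from bp import *
where();go([(23,2.5,24,-1.5)],smax=.6);go([(30,2.5,24,-1.5),(43,2,24,-1.5)],smax=.5)
E
```

```text
t 8.9 c [-23.7  -0.8  18.8] xb 10.5 zc 3.5 topx 16.2 topz 16.3 rel rpy [ 0.1 24.   0. ] Fbed [ 0.7  0.1 -0.3] grip 0.0315
n 3 twist [-0.04, -0.01, 0.0]
[[0.39, 0.02, -0.14], [0.39, 0.02, -0.14], [0.39, 0.02, -0.14]]
n 4 twist [-0.03, -0.01, 0.0]
[[0.46, 0.02, -0.17], [0.46, 0.02, -0.17], [0.46, 0.02, -0.17], [0.46, 0.02, -0.17]]
n 3 twist [0.0, 0.0, 0.0]
[[0.4, -0.0, -0.16], [0.4, -0.0, -0.16], [0.4, -0.0, -0.16]]
```

>>> carry_out(gripper=[2, 2, 2, 2], offset=[[0.39, 0.02, -0.15], [0.39, 0.02, -0.15], [0.39, 0.02, -0.15], [0, 0, 0]], twist=[[0, 0, 0], [0, 0, 0], [0, 0, 0], [0, 0, 0]])

```text
t: 9.3
ee_pos: [0.5383, 0.0648, 0.0794]
tool_rot: [180.0, -6.0, 92.6]
ft_force: [0.2, 0.1, -0.0]
grip_width: 0.0311
finger_force: 35.0
```

>>> carry_out(gripper=[2, 2, 2, 2], offset=[[0.4, 0, -0.17], [0.4, 0, -0.17], [0, 0, 0], [0, 0, 0]], twist=[[0, 0, 0], [0, 0, 0], [0, 0, 0], [0, 0, 0]])

```text
t: 9.7
ee_pos: [0.5375, 0.0705, 0.0828]
tool_rot: [-179.9, -6.0, 92.5]
ft_force: [1.0, -4.6, -2.2]
grip_width: 0.0314
finger_force: 35.0
```

```bash
python3 - <<'E'
from bp import *
where()
E
```

```text
t 9.7 c [-3.  -1.8 18.7] xb 31.2 zc 3.5 topx 36.9 topz 16.3 rel rpy [ 0.1 24.  -0. ] Fbed [-5.1 -0.8  0.4] grip 0.0314
```

Contact is at the expected place: 5 N at an estimated 5.4 mm of opening. I'll keep pushing.

>>> carry_out(gripper=[2, 2, 2, 2, 2], offset=[[0.4, 0, -0.15], [0.4, 0, -0.15], [0.4, 0, -0.15], [0, 0, 0], [0, 0, 0]], twist=[[0, 0, 0], [0, 0, 0], [0, 0, 0], [0, 0, 0], [0, 0, 0]])

```text
t: 10.2
ee_pos: [0.5371, 0.0807, 0.0884]
tool_rot: [-179.9, -5.9, 92.4]
ft_force: [0.3, -8.3, -1.4]
grip_width: 0.0314
finger_force: 35.0
```

```bash
python3 - <<'E'
from bp import *
where()
def ex(xtop,zc,phi):
    f=np.radians(phi);return (xtop-14*np.sin(f),zc,phi,-1.5)
go([ex(48.5,2,16),ex(48.5,1.5,8),ex(48.5,1,0)],amax=4.1)
E
```

```text
t 10.2 c [ 8.6 -1.7 18.5] xb 42.8 zc 3.2 topx 48.5 topz 16.0 rel rpy [ 0.  24.1 -0.1] Fbed [-7.9  0.1  2.9] grip 0.0314
n 2 twist [-0.04, 4.05, -0.04]
[[0.2, -0.01, 0.28], [0.18, -0.01, 0.29]]
n 2 twist [0.0, 4.0, 0.0]
[[0.19, 0.0, 0.25], [0.17, 0.0, 0.27]]
n 2 twist [0.0, 4.0, 0.0]
[[0.19, 0.0, 0.27], [0.17, 0.0, 0.28]]
```

>>> carry_out(gripper=[2, 2, 2, 2, 2, 2], offset=[[0.2, 0, 0.28], [0.18, 0, 0.29], [0.19, 0, 0.25], [0.17, 0, 0.27], [0, 0, 0], [0, 0, 0]], twist=[[0, 4.05, 0], [0, 4, 0], [0, 4, 0], [0, 4, 0], [0, 0, 0], [0, 0, 0]])

```text
t: 10.8
ee_pos: [0.5366, 0.0895, 0.0784]
tool_rot: [-179.8, -22.0, 92.3]
ft_force: [-1.0, -8.0, -2.9]
grip_width: 0.0318
finger_force: 35.0
```

```bash
python3 - <<'E'
from bp import *
where()
def ex(xtop,zc,phi):
    f=np.radians(phi);return (xtop-14*np.sin(f),zc,phi,-1.5)
go([ex(48.,1.5,0)],amax=4.1)
E
```

```text
t 10.8 c [ 8.5 -1.7  6.2] xb 45.6 zc 1.0 topx 47.6 topz 14.9 rel rpy [ 0.   8.  -0.2] Fbed [-8.4  1.3  1.5] grip 0.0318
n 2 twist [-0.02, 4.0, -0.12]
[[0.2, -0.01, 0.22], [0.19, -0.01, 0.23]]
```

>>> carry_out(gripper=[2, 2, 2, 2], offset=[[0.2, 0, 0.22], [0.19, 0, 0.23], [0, 0, 0], [0, 0, 0]], twist=[[0, 4, 0], [0, 4, 0], [0, 0, 0], [0, 0, 0]])

```text
t: 11.2
ee_pos: [0.5364, 0.0951, 0.0757]
tool_rot: [-179.8, -30.0, 92.3]
ft_force: [-0.6, -6.7, -3.9]
grip_width: 0.0316
finger_force: 35.0
```

>>> carry_out(gripper=[2, 2], offset=[[0, 0, 0.1], [0, 0, 0]], twist=[[0, 0, 0], [0, 0, 0]])

```text
t: 11.4
ee_pos: [0.5366, 0.0961, 0.0753]
tool_rot: [-179.9, -29.9, 92.4]
ft_force: [-0.6, -8.3, -1.9]
grip_width: 0.0314
finger_force: 35.0
```

```bash
python3 - <<'E'
from bp import *
where()
E
```

```text
t 11.4 c [11.3 -2.   0.4] xb 48.8 zc 0.3 topx 48.8 topz 14.3 rel rpy [ 0.   0.1 -0.1] Fbed [-8.1  1.   2.5] grip 0.0314
```

>>> carry_out(gripper=[2, 2, 2], offset=[[0, 0, 0.1], [0, 0, 0], [0, 0, 0]], twist=[[0, 0, 0], [0, 0, 0], [0, 0, 0]])

```text
t: 11.7
ee_pos: [0.5368, 0.0966, 0.0746]
tool_rot: [-179.9, -29.9, 92.4]
ft_force: [-0.7, -9.1, -1.0]
grip_width: 0.0314
finger_force: 35.0
```

```bash
python3 - <<'E'
from bp import *
where()
E
```

```text
t 11.7 c [11.4 -2.2 -0.5] xb 48.9 zc -0.6 topx 48.9 topz 13.4 rel rpy [-0.   0.1 -0.1] Fbed [-8.3  1.1  3.7] grip 0.0314
```

>>> carry_out(gripper=[2, 2, 2, 2], offset=[[0, 0, 0.08], [-0.25, 0, 0], [-0.25, 0, 0], [0, 0, 0]], twist=[[0, 0, 0], [0, 0, 0], [0, 0, 0], [0, 0, 0]])

```text
t: 12.1
ee_pos: [0.5372, 0.0936, 0.0725]
tool_rot: [-180.0, -30.0, 92.5]
ft_force: [-3.0, -8.7, 7.4]
grip_width: 0.0313
finger_force: 35.0
```

```bash
python3 - <<'E'
from bp import *
where()
E
```

```text
t 12.1 c [ 7.7 -2.4 -0.9] xb 45.2 zc -0.8 topx 45.2 topz 13.2 rel rpy [-0.  -0.  -0.1] Fbed [-3.7  3.4 10.7] grip 0.0313
```

>>> carry_out(gripper=[2, 2, 2, 2], offset=[[-0.2, 0, -0.03], [-0.2, 0, 0], [-0.15, 0, 0], [0, 0, 0]], twist=[[0, 0, 0], [0, 0, 0], [0, 0, 0], [0, 0, 0]])

```text
t: 12.5
ee_pos: [0.5374, 0.0891, 0.0699]
tool_rot: [-180.0, -30.0, 92.5]
ft_force: [-2.0, -6.0, 3.8]
grip_width: 0.0317
finger_force: 35.0
```

```bash
python3 - <<'E'
from bp import *
where()
E
```

```text
t 12.5 c [ 2.5 -2.4 -0.8] xb 40.0 zc -0.8 topx 40.0 topz 13.2 rel rpy [-0. -0. -0.] Fbed [-3.2  2.2  6.3] grip 0.0317
```

>>> carry_out(gripper=[3.6, 4.5, 5.5, 6, 6, 6], offset=[[-0.1, 0, 0], [0, 0, 0], [0, 0, 0], [0, 0, 0], [0, 0, 0], [0, 0, 0]], twist=[[0, 0, 0], [0, 0, 0], [0, 0, 0], [0, 0, 0], [0, 0, 0], [0, 0, 0]])

```text
t: 13.1
ee_pos: [0.5368, 0.0891, 0.0691]
tool_rot: [-179.9, -30.1, 92.5]
ft_force: [-0.2, -0.4, 1.1]
grip_width: 0.0597
finger_force: 0.0
```

>>> carry_out(gripper=[6, 6, 6, 6, 6, 6, 6], offset=[[0, 0, -1], [0, 0, -2], [0, 0, -3], [0, 0, -4], [0, 0, -4], [0, 0, -4], [0, 0, 0]], twist=[[0, 0, 0], [0, 0, 0], [0, 0, 0], [0, 0, 0], [0, 0, 0], [0, 0, 0], [0, 0, 0]])

```text
t: 13.8
ee_pos: [0.5439, -0.0047, 0.2294]
tool_rot: [179.6, -29.9, 92.5]
ft_force: [1.6, 0.5, 0.3]
grip_width: 0.0601
finger_force: 0.0
```

```bash
python3 - <<'E'
from bp import *
where()
o=[]
for n,(u,v) in(('top',(318,255)),('side',(303,230))):
    c=env.camera(n);pickle.dump(c,open(f'pics/{n}_f.pkl','wb'));a=38
    im=cv2.resize(c['image'][v-a:v+a,u-a:u+a,::-1],None,fx=5,fy=5,interpolation=cv2.INTER_CUBIC)
    B=np.array([[i*.0375,j*.016,k] for k in(.014,) for i,j in((-1,-1),(-1,1),(1,1),(1,-1))])
    for P in(B,):
        h=proj(c,OB+RB.apply(P));cv2.polylines(im,[np.round((h-[u-a,v-a]+.5)*5).astype(int)],True,(0,0,255),1)
    for X in(.0265,.0325):
        h=proj(c,OB+RB.apply([[X,-.015,.023],[X,.015,.023]]));cv2.polylines(im,[np.round((h-[u-a,v-a]+.5)*5).astype(int)],False,(255,0,0),1)
    o.append(im)
cv2.imwrite('pics/f.png',np.hstack(o))
E
```

```text
t 13.8 c [  0.9  -4.8 184.3] xb 38.4 zc 184.2 topx 38.4 topz 198.2 rel rpy [-0.4  0.1 -0. ] Fbed [ 0.5 -1.6  0. ] grip 0.0601
```

View pics/f.png

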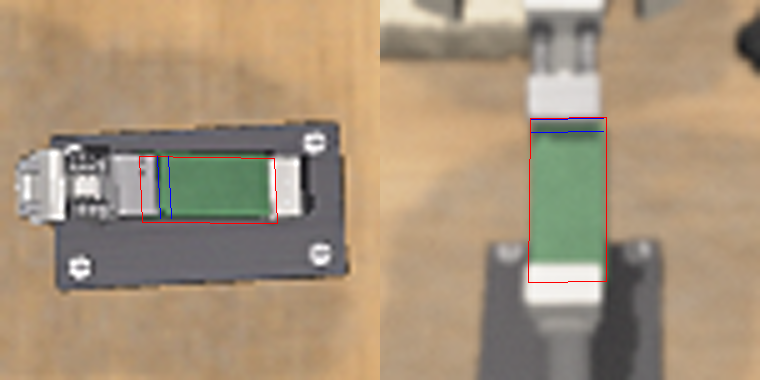

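The final view shows the bar flat between the lips. In the top crop, the jaw's lip edge at x≈160 is on the predicted 6 mm-open line, and the far end goes under the stop's lip at x≈268. The side crop agrees, and the bar is centred on the bed, so I'm handing in.

```bash
python3 -c "
from rig import env
print(env.finish_job())"
```

```text
the job is handed in; nothing more can be done
None
```

The green wax bar is clamped on the bed, flat, against the lower stop and under both lips by the last camera view; I handed the job in about 14 s into the run, the cork, tape and cast were not touched, and no verdict came back.

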